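# Close the console's terminal bay with its hook-in access panel

### The job

The terminal bay in the sloping front of the grey control console is open. Put its blue access panel back: hook the panel's lower edge in under the steel lip with the upper edge still raised, then lower the upper edge until the panel lies flush in its recess, and let go. Set it down gently instead of letting it drop shut, and leave the other things on the bench where they are.

Things in the scene. Friction and masses are not known exactly. Their poses are not given: they have to be found in the camera images.
- panel: Blue access panel of the console, a rigid plate 130 mm (its x) by 170 mm (its y) by 6 mm thick, about 0.36 kg, lying face up on the mat, a black bow handle in the middle of its face. Origin: middle of its underside; z out of its face. It is the same both ways round (half a turn about z).
- handle (a point): Middle of the panel's black bow handle, 30 mm above the panel's underside; axes as the panel's. The bar is 84 mm long along y, 12 mm wide along x and 16 mm high along z, with flat sides, and stands on two feet at y = +-36 mm with 16 mm of free air between bar and plate.
- edge_a (a point): Middle of the panel's edge at its x = -65 mm, at half thickness. Moves with the panel.
- edge_b (a point): Middle of the panel's edge at its x = +65 mm, at half thickness. Moves with the panel.
- bay: Recess in the console's sloping front, 138 mm (x) by 178 mm (y), 6 mm deep: the panel's place. Axes: x up the slope (20 deg from level), y to the left as one faces it, z square out of the face. Origin: middle of the recess on its seat ledge, which runs all round, so the panel is home where its frame meets this one (or half a turn about z from it). Beyond x = 75 mm: stop button (to z = 31 mm), lamps. Fixed.
- lip (a point): Bright steel lip over the lower side of the bay, as wide as the recess. This point, at bay x = -59, z = 10.5 mm, is the end of its flat underside, which runs from the recess's lower wall (bay x = -69 mm); from here its mouth flares up at 30 deg to bay x = -51 mm; lip top at bay z = 19 mm. Too far over for the panel to drop in flat: the lower edge enters with the panel raised 6 to 15 deg from the slope.
- console: Grey desk-type control console, 320 mm wide, 308 mm deep, fixed on the bench; front 64 mm high, back 157 mm high, sloping face towards the robot. Origin: on the bench under the middle of the bay (bay origin is 88 mm above it); front wall at x = -99 mm, back at x = +209 mm, sides at y = +-160 mm.
- mat: Grey bench mat, 280 x 240 x 4 mm, fixed; the panel starts on it. Origin: middle of its underside.
- screwdriver: Bystander, loose on the bench: red-handled screwdriver, about 190 mm long. Origin: on the bench below its middle.
- caliper: Bystander, loose on the bench: digital caliper, about 235 mm long, 13 mm high. Origin: on its underside.
- gauge_case: Bystander, loose on the bench: wooden gauge-block case, 160 x 90 x 45 mm. Origin: on its underside.
- casting: Bystander, loose on the bench: copper casting, 76 mm long, 50 mm high. Origin: on its underside.
- mug: Bystander, loose on the bench: white mug, 80 mm across, 92 mm high. Origin: on its underside.
- brush: Bystander, loose on the bench: bench brush, about 210 mm long. Origin: on the bench below its middle.

How it is judged:
By the outcome, as a careful person would: the job done as asked, in the order asked, and still so for the second after the job is handed in, with the robot touching nothing.
It also fails if it takes over 51 s, if anything falls off the work surface, if the arm or the gripper's body presses on something with over 40 N, if the wrist force passes 120 N, or if a joint passes its speed limit or range.

### The arm

A 6-joint arm with a two-finger parallel gripper is mounted at the origin on the work surface. World frame = base frame: x ahead of the robot, y to its left, z up, the work surface at z = 0. Lengths are in m, angles in rad, forces in N, time in s.
With the tool pointing down it reaches from about 0.275 to 0.825 m from the base axis. Payload 4.9 kg.
Tool frame: the origin (TCP) lies at the very end of the fingers, on their centre line; the grasp point (between the pads) lies 19 mm behind it; z points along the fingers, y is the line along which they close (so a half turn about z gives the same grasp; the last joint's range is limited). The gripper opens to 85 mm and grips with 20 to 120 N. Pads are 22 mm wide; open, the fingers measure 114 mm over their backs; the gripper's body (76 mm by 85 mm) begins 54 mm behind the grasp point. The pads swing forward as they close: fully open they stand 13 mm farther back than shut.
Start: joints at [0.993, 0.326, -0.193, 1.052, 0, 1.437], TCP at [0.236, 0.497, 0.231] pointing down, gripper open.
Joint ranges: [-2.65, 2.65], [-0.97, 1.79], [-1.3, 1.35], [-1.93, 2.1], [-1.47, 1.37], [-3.14, 3.14]. Speed limits (rad/s): [2.57, 2.57, 3.14, 3.14, 3.14, 3.14].

### API

Orientations are given as [roll, pitch, yaw] about the fixed x, y, z axes, in that order (R = Rz(yaw) Ry(pitch) Rx(roll)).
In Python, from cell import env gives the robot as it stands. The module is installed in compiled form; this text tells all that it offers.
- The arm moves only by the shell command python3 -m crank 'ROWS'. ROWS is JSON, a list that holds one entry, the list of rows, each a list of 7 numbers: the shift along the tool's x, y, z each as a share of 0.02 m, from -1 to 1, then the turn, a rotation vector about the tool's x, y, z each as a share of 5 degrees, from -1 to 1, then the opening, from 0 (shut) to 1 (fully open). In form: [[[dx, dy, dz, rx, ry, rz, grip], ...]]. A call has 1 to 12 rows; each row shifts and turns the commanded pose from where the row before left it, along the tool's axes as they then stand; what a row does not reach is not made up. A row lasts 1/12 s, in which the tool goes at most 41.7 mm and 7.16 degrees, less where a joint would pass 70% of its speed; a pose out of reach is approached as far as the arm can. A call with a number of a shift or a turn outside -1 to 1 is refused whole. A call with a gripper value outside its range is refused whole. The fingers move at their own pace and stop on an object; the grip force is fixed at half the most. Time passes only in rows, so rows that do not move let the fingers close. It gives the time, the measured TCP pose, the force, the opening and the grip force at its end, in the units of the state.
- env.observe(): the state, without advancing time (a new reading comes with each control period).
- env.snapshot(name): name is "side" or "top"; returns a dict with "frame" (384x512x3 uint8, red, green, blue), "vfov" (degrees; the focal length in pixels is half the picture's height over the tangent of half this angle, whatever the lens; pixels are square), "cx", "cy" (the principal point, pixels), "R" (3x3) and "t" (3): a world point X has camera coordinates R X + t. Camera axes: x right, y down, z forward; pixel columns grow to the right and rows downward; lengths in m; the calibration is good to about 2 mm. A picture is of the moment at which its call begins. There is no depth.
- env.hand_in(): hands the job in; it is judged then, once.
Trained networks look in the newest picture that a camera, given by its name, has taken for a name from the list of things; names that differ only in an ending like _2 or _b are one class to them, and where a whole thing is asked for, a point or a joint stands for the part that bears it (a point fixed in the world has none). Each returns a list of dicts, best first, with "score" (0 to 1); they miss things now and then, are a little off and sometimes report something else, mostly with a low value. They report only what shows in the picture. A call takes as long as a camera call.
- env.recognise(label, camera): "box" ([left, top, width, height] in pixels, round what is visible of it).
The state is a dict: "time_s": time; "joint_pos": joint angles; "qd": joint speeds; "joint_efforts": joint torques, N m; "ee_pos": TCP position; "ee_rot": TCP orientation; "wrist_force": force on the tool from outside, world axes, zero at the start; "torque": the same for the moment, N m; "width": opening from 0.0 (shut) to 1.0 (fully open); "finger_force": force on a finger pad.
Only numpy, scipy, OpenCV 4.12 (cv2) and the standard library are available. Lean on these libraries where they do the work, as an engineer would, in place of code of your own. Each camera call takes 0.05 s, during which the arm holds its last target. There are 200 camera calls.

## Working session

There is one attempt and no reset: what is moved stays moved. The work goes in short steps, Python scripts to look and compute and a shell command to move; the robot and the scene stay as the last step left them, time stands still between calls to the robot, and variables do not carry over. Pictures are saved under pics/ and viewed, at most 10 in all, crops included, and the job is handed in when it is done.

```bash
mkdir -p pics; cat > h.py <<'E'
import numpy as np,cv2
from cell import env
from scipy.spatial.transform import Rotation as Ro
def snap(n,f=None):
    s=env.snapshot(n)
    if f: cv2.imwrite('pics/'+f,s['frame'][:,:,::-1])
    s['f']=s['frame'].shape[0]/2/np.tan(np.radians(s['vfov'])/2)
    s['R']=np.array(s['R']);s['t']=np.array(s['t']);return s
def ray(s,u,v):
    d=s['R'].T@np.array([(u-s['cx'])/s['f'],(v-s['cy'])/s['f'],1]);return -s['R'].T@s['t'],d
def atz(s,u,v,z):
    o,d=ray(s,u,v);return o+d*(z-o[2])/d[2]
def proj(s,X):
    c=np.atleast_2d(X)@s['R'].T+s['t'];return np.c_[s['cx']+s['f']*c[:,0]/c[:,2],s['cy']+s['f']*c[:,1]/c[:,2]]
E
python3 - <<'E'
from h import *
for n in('side','top'):
    s=snap(n,n+'1.png');print(n,s['vfov'],-s['R'].T@s['t'],s['R'][2])
    for l in('panel','handle','bay','lip','console','mat'):
        print(l,[(np.round(d['box']),round(d['score'],2)) for d in env.recognise(l,n)[:2]])
print(env.observe())
E
```

```text
side 56.528176001144644 [-0.17627438 -0.73293059  0.88278604] [ 0.53500875  0.57477586 -0.61919169]
panel [(array([216., 160.,  40.,  28.]), 0.96)]
handle [(array([213., 158.,  48.,  31.]), 0.95), (array([139., 160.,  15.,  18.]), 0.65)]
bay [(array([271., 161., 122.,  98.]), 0.79), (array([280., 247.,  24.,  23.]), 0.18)]
lip [(array([273., 164., 120.,  90.]), 0.58)]
console [(array([271., 153., 138., 115.]), 0.93), (array([180., 180.,  42.,  25.]), 0.43)]
mat [(array([195., 149.,  84.,  51.]), 0.8)]
top 45.028667511511664 [0.42030342 0.00832536 1.70379051] [ 0.06362969 -0.00441733 -0.9979638 ]
panel [(array([176., 154.,  49.,  40.]), 0.69)]
handle [(array([177., 157.,  50.,  37.]), 0.96)]
bay [(array([284., 117.,  98.,  88.]), 0.76)]
lip [(array([287., 116.,  94.,  90.]), 0.7)]
console [(array([282., 101., 105., 105.]), 0.87)]
mat [(array([168., 131.,  63.,  83.]), 0.87)]
{'time_s': 0.7, 'joint_pos': array([ 9.92794326e-01,  3.26149178e-01, -1.92618085e-01,  1.05200910e+00,
        1.71048388e-05,  1.43657311e+00]), 'qd': array([ 0.00120711, -0.00065011, -0.00036211,  0.00119933, -0.00114814,
       -0.00132909]), 'joint_efforts': array([-1.18749249e-03, -4.43198097e+01,  2.62710696e+01,  8.16828524e-04,
       -1.91740373e-04, -7.55840574e-06]), 'ee_pos': array([0.23614592, 0.49673254, 0.23130166]), 'ee_rot': array([ 3.14157058e+00, -1.42789263e-05,  2.69781387e+00]), 'wrist_force': array([ 0.68652908,  0.22078234, -0.08271054]), 'torque': array([ 0.04270038, -0.01687997, -0.06112777]), 'finger_force': 0.0, 'width': 0.9972274286899426}
```

View pics/top1.png

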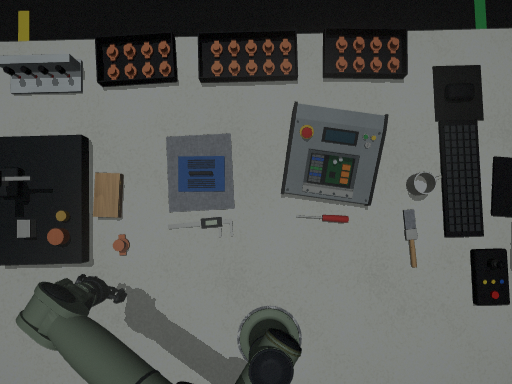

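View pics/side1.png

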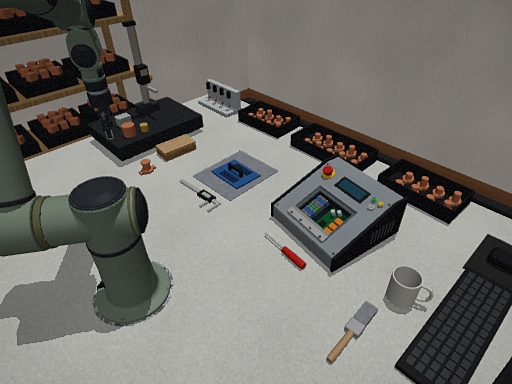

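The top view shows the panel at about (201,174) on the mat, with its 170 mm side running across the picture. The console bay is at about (330,170) and turned slightly clockwise. The side view shows the panel at (236,174) and the bay opening at (325,212). Next I'll use enlarged crops and fit the poses.

```bash
cat > seg.py <<'E'
from h import *
def blue(s,box):
    x,y,w,h=box;hsv=cv2.cvtColor(np.ascontiguousarray(s['frame']),cv2.COLOR_RGB2HSV)
    m=cv2.inRange(hsv,(100,110,40),(125,255,255));k=np.zeros_like(m);k[y:y+h,x:x+w]=m[y:y+h,x:x+w];return k
E
python3 - <<'E'
from seg import *
out=[]
for n,b,c in(('top',(165,140,70,60),(278,96,116,116)),('side',(205,150,60,45),(264,146,150,126))):
    s=snap(n);m=cv2.morphologyEx(blue(s,b),cv2.MORPH_CLOSE,np.ones((5,5)))
    cs=max(cv2.findContours(m,0,1)[0],key=cv2.contourArea)
    r=cv2.minAreaRect(cs);print(n,r,cv2.contourArea(cs))
    ap=cv2.approxPolyDP(cv2.convexHull(cs),4,True)[:,0];print(ap.tolist())
    for p in ap: print(np.round(atz(s,p[0],p[1],.010),3))
    x,y,w,h=c;cr=s['frame'][y:y+h,x:x+w,::-1];cv2.imwrite(f'pics/crop_{n}.png',cv2.resize(cr,None,fx=5,fy=5,interpolation=cv2.INTER_CUBIC)[:600,:800])
E
```

```text
top ((201.0, 173.5), (35.0, 46.0), 90.0) 1554.0
[[223, 156], [224, 190], [178, 190], [178, 157]]
[0.667 0.15  0.01 ]
[0.541 0.149 0.01 ]
[0.546 0.317 0.01 ]
[0.667 0.316 0.01 ]
side ((235.10293579101562, 173.66175842285156), (43.38914108276367, 24.00979995727539), 30.963754653930664) 701.0
[[259, 176], [236, 188], [212, 170], [234, 159]]
[0.654 0.141 0.01 ]
[0.532 0.147 0.01 ]
[0.542 0.314 0.01 ]
[0.664 0.313 0.01 ]
```

View pics/crop_top.png

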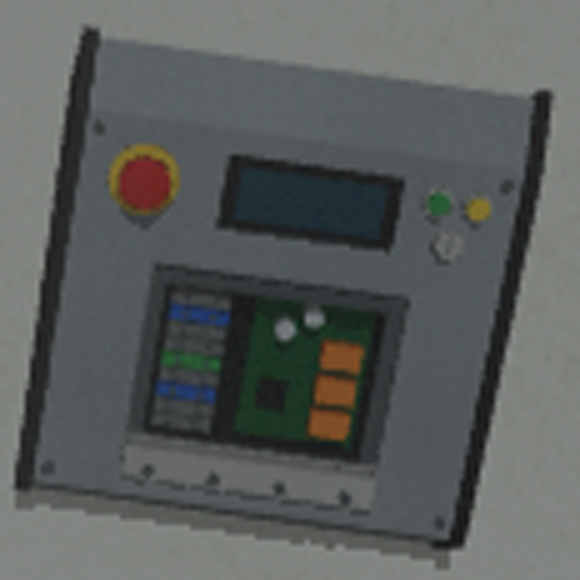

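View pics/crop_side.png

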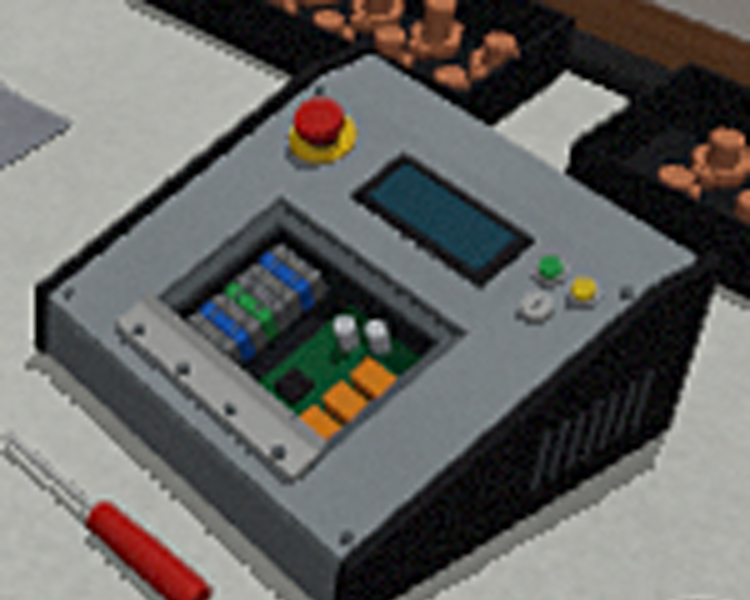

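Top crop (5x): recess upper corners at (157,265) and (408,297), lip upper edge from (127,437) to (378,465). Side crop: recess upper corners at (280,197) and (467,332), lip upper edge from (150,298) to (328,438), and the lip's lower corners show too. Fitting both poses.

```bash
cat > fit.py <<'E'
from seg import *
from scipy.optimize import least_squares
T=snap('top');S=snap('side')
obj=np.array([[69,89,6],[69,-89,6],[-51,89,19],[-51,-89,19]])/1e3
tp=(np.array([[157,265],[408,297],[127,437],[378,465]])+.5)/5-.5+[278,96]
sp=(np.array([[280,197],[467,332],[150,298],[328,438]])+.5)/5-.5+[264,146]
def bay(p): return np.array([p[0],p[1],.088]),(Ro.from_euler('z',p[2])*Ro.from_euler('y',-20,degrees=True)).as_matrix()
def res(p):
    o,R=bay(p);X=obj@R.T+o;return np.r_[(proj(T,X)-tp).ravel(),(proj(S,X)-sp).ravel()]
f=least_squares(res,[.58,-.23,-.1],loss='soft_l1');print('bay',f.x,np.degrees(f.x[2]));print(np.round(f.fun.reshape(-1,2),1).tolist())
for sl,nm in((slice(0,8),'top'),(slice(8,16),'side')):
    g=least_squares(lambda p:res(p)[sl],f.x);print(nm,g.x)
# panel: silhouette overlap
PB=(-.065,-.085)
def mk(s,p,sub=8):
    X=[[a,b,z] for z in(.004,.010) for a in(-.065,.065) for b in(-.085,.085)]
    X=np.array(X)@Ro.from_euler('z',p[2]).as_matrix().T+[p[0],p[1],0]
    return X
E
python3 - <<'E'
from fit import *
# panel corners top face via contour centre lines
from scipy.ndimage import gaussian_filter
ms=[]
for s,b in((T,(165,140,70,60)),(S,(205,150,60,45))):
    m=cv2.morphologyEx(blue(s,b),cv2.MORPH_CLOSE,np.ones((5,5)));ms.append((s,m>0))
def cost(p):
    c=0
    for s,m in ms:
        h=cv2.convexHull(np.float32(proj(s,mk(s,p))));im=np.zeros((384*4,512*4),np.uint8)
        cv2.fillConvexPoly(im,np.int32(np.round((h+.5)*4*16-8)),255,shift=4)
        im=cv2.resize(im,(512,384),interpolation=cv2.INTER_AREA)/255.;c+=np.abs(im-m).sum()
    return c
from scipy.optimize import minimize
for k in(ms,ms[:1],ms[1:]):
    ms[:]=k if k is not ms else ms
    break
full=list(ms)
for k in(full,full[:1],full[1:]):
    ms[:]=k
    r=minimize(cost,[.604,.232,0.],method='Nelder-Mead',options=dict(initial_simplex=[[.604,.232,0],[.614,.232,.0],[.604,.242,0],[.604,.232,.08]]));print(r.x,r.fun)
E
```

```text
bay [ 0.59219296 -0.2314059  -0.15993345] -9.163511728648833
[[-0.8, 0.2], [0.1, 0.5], [0.1, -0.0], [0.4, 1.1], [0.1, -0.6], [0.6, -0.3], [-0.2, -2.1], [0.5, 0.1]]
top [ 0.59372674 -0.23166779 -0.15666979]
side [ 0.58889445 -0.23279062 -0.15476468]
[ 0.60412367  0.23275247 -0.00808601] 118.2156862745098
[ 0.60498574  0.23240974 -0.00747378] 42.51764705882353
[ 0.59994319  0.2315169  -0.00957611] 37.24705882352941
```

```bash
cat > plan.py <<'E'
from h import *
from scipy.optimize import least_squares
BAY=[.5922,-.2314,-.158]
def apply(p,R,r,n):
    for _ in range(n):
        p=p+R@(np.array(r[:3])*.02);R=R@Ro.from_rotvec(np.radians(5)*np.array(r[3:])).as_matrix()
    return p,R
def cur():
    o=env.observe();return np.array(o['ee_pos']),Ro.from_euler('xyz',o['ee_rot']).as_matrix()
def go(pt,Rt,n,p=None,R=None):
    if p is None:p,R=cur()
    def f(r):
        a,b=apply(p,R,r,n);return np.r_[(a-pt)*10,Ro.from_matrix(Rt.T@b).as_rotvec()]
    r0=np.r_[R.T@(pt-p)/.02/n,Ro.from_matrix(R.T@Rt).as_rotvec()/np.radians(5)/n]
    s=least_squares(f,r0);print('n',n,'row',np.round(s.x,3),'err',np.abs(s.fun).max());return s.x
def down(yaw): return Ro.from_euler('xyz',[np.pi,0,yaw]).as_matrix()
def bayR(): return (Ro.from_euler('z',BAY[2])*Ro.from_euler('y',-20,degrees=True)).as_matrix()
def panel_tcp(x,z,tilt,y=0,pz=.010):
    """TCP pose so that panel's lower bottom corner lies at bay (x,y,z) mm, raised tilt deg; pz: TCP height above panel underside"""
    Rp=bayR()@Ro.from_euler('y',-tilt,degrees=True).as_matrix()
    low=np.array([BAY[0],BAY[1],.088])+bayR()@(np.array([x,y,z])/1e3)
    c=low+Rp@[.065,0,pz]
    Rt=Rp@np.array([[0,1,0],[1,0,0],[0,0,-1.]]) # tool x=panel y, tool y=panel x
    return c,Rt
E
python3 - <<'E'
from plan import *
go(np.array([.604,.2325,.10]),down(np.pi/2-.008),24)
E
```

```text
n 24 row [-0.931  0.355  0.274  0.    -0.     0.542] err 4.163336342344337e-15
```

```bash
python3 -m crank '[[[-0.93,0.355,0.27,0,0,0.54,1],[-0.93,0.355,0.27,0,0,0.54,1],[-0.93,0.355,0.27,0,0,0.54,1],[-0.93,0.355,0.27,0,0,0.54,1],[-0.93,0.355,0.27,0,0,0.54,1],[-0.93,0.355,0.27,0,0,0.54,1],[-0.93,0.355,0.27,0,0,0.54,1],[-0.93,0.355,0.27,0,0,0.54,1],[-0.93,0.355,0.27,0,0,0.54,1],[-0.93,0.355,0.27,0,0,0.54,1],[-0.93,0.355,0.27,0,0,0.54,1],[-0.93,0.355,0.27,0,0,0.54,1]]]'
python3 -m crank '[[[-0.93,0.355,0.27,0,0,0.54,1],[-0.93,0.355,0.27,0,0,0.54,1],[-0.93,0.355,0.27,0,0,0.54,1],[-0.93,0.355,0.27,0,0,0.54,1],[-0.93,0.355,0.27,0,0,0.54,1],[-0.93,0.355,0.27,0,0,0.54,1],[-0.93,0.355,0.27,0,0,0.54,1],[-0.93,0.355,0.27,0,0,0.54,1],[-0.93,0.355,0.27,0,0,0.54,1],[-0.93,0.355,0.27,0,0,0.54,1],[-0.93,0.355,0.27,0,0,0.54,1],[-0.93,0.355,0.27,0,0,0.54,1]]]'
python3 - <<'E'
from plan import *
s=snap('side');y,x=140,190
cv2.imwrite('pics/pre.png',cv2.resize(s['frame'][y:y+70,x:x+90,::-1],None,fx=8,fy=8,interpolation=cv2.INTER_CUBIC))
go(np.array([.604,.2325,.014]),down(np.pi/2-.008),8)
E
```

```text
time_s: 1.9
ee_pos: [0.4595, 0.4181, 0.1661]
ee_rot: [3.141, -0.0, 2.13]
wrist_force: [0.4, 0.2, 0.2]
width: 0.998
finger_force: 0.0
time_s: 2.9
ee_pos: [0.605, 0.2325, 0.1013]
ee_rot: [3.141, -0.0, 1.565]
wrist_force: [-0.5, 0.2, -0.3]
width: 0.997
finger_force: 0.0
n 8 row [ 0.025 -0.012  0.538 -0.     0.004 -0.005] err 1.6158185900394528e-11
```

View pics/pre.png

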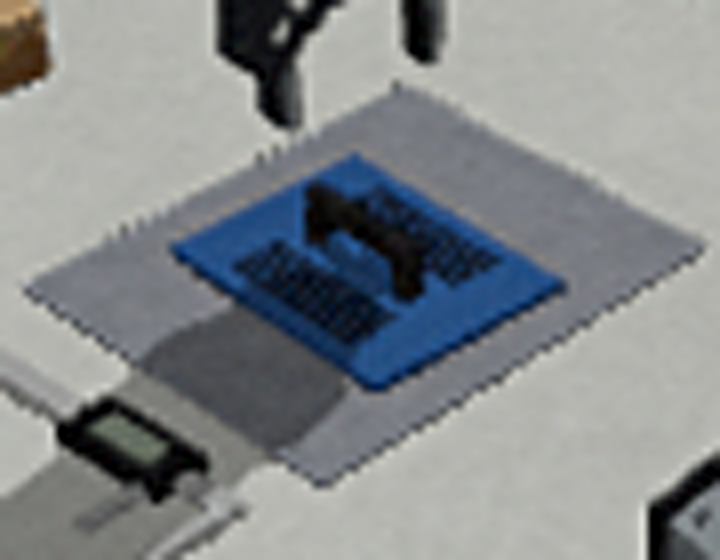

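The crop shows the open fingers at (285,120) and (425,55), above and on either side of the handle bar at (365,230). I'll descend and close.

```bash
python3 -m crank '[[[0,0,0.54,0,0,0,1],[0,0,0.54,0,0,0,1],[0,0,0.54,0,0,0,1],[0,0,0.54,0,0,0,1],[0,0,0.54,0,0,0,1],[0,0,0.54,0,0,0,1],[0,0,0.54,0,0,0,1],[0,0,0.54,0,0,0,1],[0,0,0,0,0,0,1],[0,0,0,0,0,0,1]]]'
python3 -m crank '[[[0,0,0,0,0,0,0],[0,0,0,0,0,0,0],[0,0,0,0,0,0,0],[0,0,0,0,0,0,0],[0,0,0,0,0,0,0],[0,0,0,0,0,0,0],[0,0,0,0,0,0,0],[0,0,0,0,0,0,0],[0,0,0,0,0,0,0],[0,0,0,0,0,0,0],[0,0,0,0,0,0,0],[0,0,0,0,0,0,0]]]'
```

```text
time_s: 3.78
ee_pos: [0.6037, 0.2331, 0.0143]
ee_rot: [-3.14, 0.0, 1.567]
wrist_force: [-0.4, -0.1, -0.5]
width: 1.001
finger_force: 0.0
time_s: 4.78
ee_pos: [0.6046, 0.2333, 0.0158]
ee_rot: [3.141, -0.0, 1.567]
wrist_force: [-1.7, 0.4, 5.7]
width: 0.128
finger_force: 59.7
```

```bash
python3 -m crank '[[[0,0,-0.3,0,0,0,0],[0,0,-1,0,0,0,0],[0,0,-1,0,0,0,0],[0,0,-1,0,0,0,0],[0,0,-1,0,0,0,0],[0,0,-1,0,0,0,0],[0,0,-1,0,0,0,0],[0,0,-1,0,0,0,0],[0,0,-1,0,0,0,0],[0,0,-1,0,0,0,0],[0,0,-1,0,0,0,0],[0,0,-1,0,0,0,0]]]'
python3 - <<'E'
from plan import *
c,R=panel_tcp(-30,60,10,pz=.0118);print(c)
r=go(c,R,30);p,Q=cur()
for k in range(5):
    p,Q=apply(p,Q,r,6);print(p,Q[:,2])
s=snap('top');print(env.recognise('panel','top')[:1])
E
```

```text
time_s: 5.78
ee_pos: [0.6037, 0.233, 0.2414]
ee_rot: [-3.14, 0.001, 1.567]
wrist_force: [-0.2, 1.2, -3.1]
width: 0.128
finger_force: 58.6
[ 0.59385874 -0.23166428  0.17684005]
n 30 row [-0.773  0.015  0.122 -0.2   -0.015  0.058] err 1.1102230246251565e-15
[0.60453134 0.14024996 0.22717004] [ 0.10262565 -0.01044102 -0.99466525]
[0.60405659 0.04733425 0.21375503] [ 0.20566937 -0.02337995 -0.97834221]
[ 0.60215831 -0.04565586  0.20099757] [ 0.30600044 -0.03919617 -0.95122415]
[ 0.59877394 -0.13867169  0.18874535] [ 0.402419   -0.05770052 -0.91363538]
[ 0.59385874 -0.23166428  0.17684005] [ 0.49377197 -0.07867172 -0.8660254 ]
[{'box': [194.0, 145.3, 25.8, 41.9], 'score': 0.96}]
```

```bash
python3 -m crank '[[[-0.773,0.015,0.122,-0.2,-0.015,0.058,0],[-0.773,0.015,0.122,-0.2,-0.015,0.058,0],[-0.773,0.015,0.122,-0.2,-0.015,0.058,0],[-0.773,0.015,0.122,-0.2,-0.015,0.058,0],[-0.773,0.015,0.122,-0.2,-0.015,0.058,0],[-0.773,0.015,0.122,-0.2,-0.015,0.058,0],[-0.773,0.015,0.122,-0.2,-0.015,0.058,0],[-0.773,0.015,0.122,-0.2,-0.015,0.058,0],[-0.773,0.015,0.122,-0.2,-0.015,0.058,0],[-0.773,0.015,0.122,-0.2,-0.015,0.058,0],[-0.773,0.015,0.122,-0.2,-0.015,0.058,0],[-0.773,0.015,0.122,-0.2,-0.015,0.058,0]]]'
python3 -m crank '[[[-0.773,0.015,0.122,-0.2,-0.015,0.058,0],[-0.773,0.015,0.122,-0.2,-0.015,0.058,0],[-0.773,0.015,0.122,-0.2,-0.015,0.058,0],[-0.773,0.015,0.122,-0.2,-0.015,0.058,0],[-0.773,0.015,0.122,-0.2,-0.015,0.058,0],[-0.773,0.015,0.122,-0.2,-0.015,0.058,0],[-0.773,0.015,0.122,-0.2,-0.015,0.058,0],[-0.773,0.015,0.122,-0.2,-0.015,0.058,0],[-0.773,0.015,0.122,-0.2,-0.015,0.058,0],[-0.773,0.015,0.122,-0.2,-0.015,0.058,0],[-0.773,0.015,0.122,-0.2,-0.015,0.058,0],[-0.773,0.015,0.122,-0.2,-0.015,0.058,0]]]'
python3 -m crank '[[[-0.773,0.015,0.122,-0.2,-0.015,0.058,0],[-0.773,0.015,0.122,-0.2,-0.015,0.058,0],[-0.773,0.015,0.122,-0.2,-0.015,0.058,0],[-0.773,0.015,0.122,-0.2,-0.015,0.058,0],[-0.773,0.015,0.122,-0.2,-0.015,0.058,0],[-0.773,0.015,0.122,-0.2,-0.015,0.058,0],[0,0,0,0,0,0,0],[0,0,0,0,0,0,0]]]'
cat > look.py <<'E'
import sys
from plan import *
tag=sys.argv[1];pz=.0118
p,R=cur();ims=[]
M=np.array([[0,1,0],[1,0,0],[0,0,-1.]]);Rp=R@M.T
B=bayR();o=np.array([BAY[0],BAY[1],.088])
low=p+Rp@[-.065,0,-pz];print('low corner in bay mm',np.round(B.T@(low-o)*1e3,1),'rel rot deg',np.round(np.degrees(Ro.from_matrix(B.T@Rp).as_rotvec()),2))
P=np.array([[-65,-85,6],[-65,85,6],[65,85,6],[65,-85,6]])/1e3-[0,0,pz]
L=np.array([[-69,-89,19],[-69,89,19],[-51,89,19],[-51,-89,19]])/1e3
Q=np.array([[69,-89,6],[69,89,6]])/1e3
for n,(x,y,w,h) in(('top',(278,96,116,116)),('side',(262,126,150,135))):
    s=snap(n);k=5
    im=cv2.resize(s['frame'][y:y+h,x:x+w,::-1],None,fx=k,fy=k,interpolation=cv2.INTER_CUBIC)
    for X,c in((P@Rp.T+p,(0,255,255)),(L@B.T+o,(0,0,255)),(Q@B.T+o,(0,0,255))):
        q=np.int32(np.round((proj(s,X)-[x,y]+.5)*k-.5));cv2.polylines(im,[q],True,c,1)
    ims.append(im[:560])
h=min(i.shape[0] for i in ims);im=np.hstack([i[:h] for i in ims]);f=min(800/im.shape[1],1)
if len(sys.argv)>2: im=ims[1];f=1
cv2.imwrite(f'pics/{tag}.png',cv2.resize(im,None,fx=f,fy=f))
E
python3 look.py hover 1
```

```text
time_s: 6.88
ee_pos: [0.6032, 0.0468, 0.2111]
ee_rot: [2.935, 0.009, 1.505]
wrist_force: [0.5, 0.2, -2.7]
width: 0.125
finger_force: 58.8
time_s: 7.88
ee_pos: [0.5975, -0.1387, 0.1858]
ee_rot: [2.725, 0.005, 1.442]
wrist_force: [0.1, -0.4, -3.0]
width: 0.128
finger_force: 58.8
time_s: 8.55
ee_pos: [0.5925, -0.2313, 0.1739]
ee_rot: [2.621, -0.003, 1.41]
wrist_force: [0.9, 0.7, -3.4]
width: 0.131
finger_force: 58.9
low corner in bay mm [-32.4   0.4  57.9] rel rot deg [ 0.11 -9.82 -0.21]
```

View pics/hover.png

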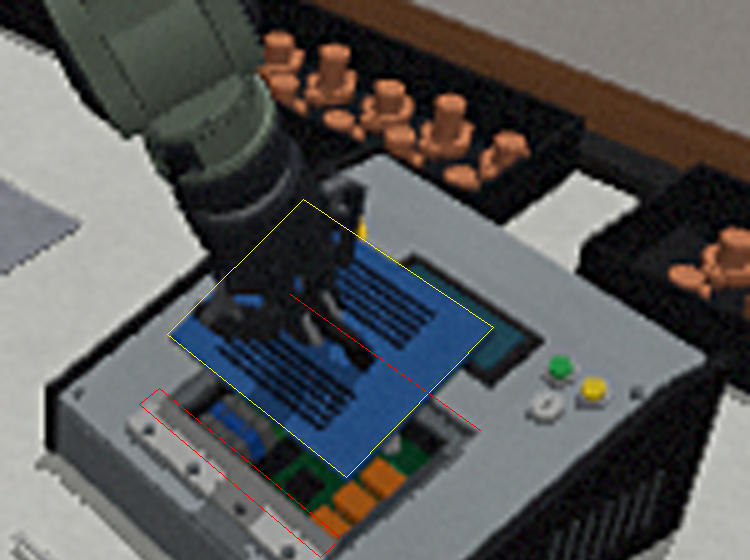

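The overlay of the gripped panel (yellow) matches the blue plate at its corners, (168,335), (347,476) and (493,327). The predicted lip is up to 2 px off at its left end. One zoomed pair of the lip and the panel edge will settle the relative pose.

```bash
cat > zoom.py <<'E'
import sys
from plan import *
pz=.0118;p,R=cur();Rp=R@np.array([[0,1,0],[1,0,0],[0,0,-1.]]).T
B=bayR();o=np.array([BAY[0],BAY[1],.088]);ims=[]
P=np.array([[-65,85,6],[-65,-85,6],[65,85,6],[65,-85,6]])/1e3-[0,0,pz]
L=np.array([[-51,89,19],[-51,-89,19],[69,89,6],[69,-89,6]])/1e3
for n,(x,y,w,h),ox in(('top',(300,142,57,60),0),('side',(285,180,57,72),400)):
    s=snap(n);k=7;im=cv2.resize(s['frame'][y:y+h,x:x+w,::-1],None,fx=k,fy=k,interpolation=cv2.INTER_CUBIC)
    im=cv2.convertScaleAbs(im,alpha=1.6);c=np.zeros((504,400,3),np.uint8);c[:im.shape[0],:399]=im[:504];ims.append(c)
    for nm,X in(('panel',P@Rp.T+p),('lip',L@B.T+o)): print(n,nm,np.round((proj(s,X)-[x,y]+.5)*k-.5+[ox,0]).tolist())
cv2.imwrite(f'pics/{sys.argv[1]}.png',np.hstack(ims))
E
python3 zoom.py z1
```

```text
top panel [[40.0, 278.0], [388.0, 324.0], [83.0, 27.0], [445.0, 75.0]]
top lip [[25.0, 290.0], [378.0, 337.0], [60.0, 51.0], [418.0, 97.0]]
side panel [[474.0, 87.0], [724.0, 286.0], [663.0, -103.0], [930.0, 75.0]]
side lip [[462.0, 165.0], [717.0, 376.0], [645.0, 34.0], [911.0, 225.0]]
```

View pics/z1.png

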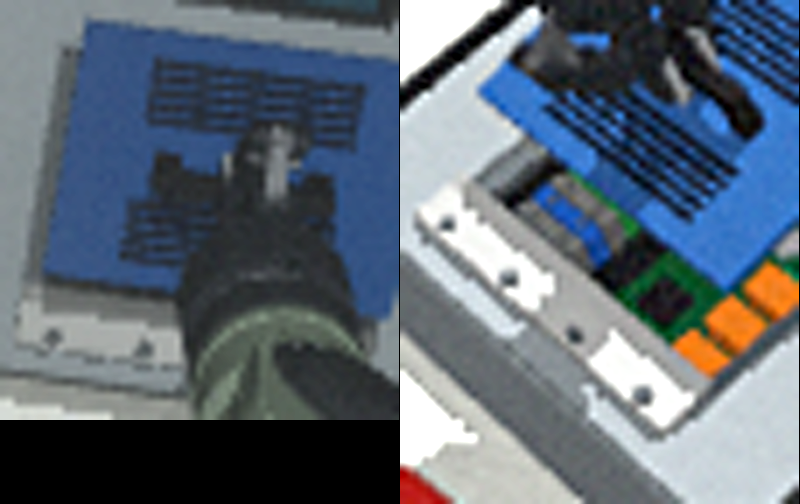

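```bash
python3 - <<'E'
from plan import *
T=snap('top');S=snap('side');pz=.0118
p,R=cur();Rp=R@np.array([[0,1,0],[1,0,0],[0,0,-1.]]).T
P=np.array([[-65,85,6],[65,85,6],[-65,-85,6]])/1e3-[0,0,pz]
X=P@Rp.T+p
ct=lambda a:(np.array(a)+.5)/7-.5+[300,142]
cs=lambda a:(np.array(a)-[400,0]+.5)/7-.5+[285,180]
to=ct([[45,272],[87,18]]);so=cs([[478,85],[727,282]])
f=lambda d:np.r_[(proj(T,X[:2]+d)-to).ravel(),(proj(S,X[[0,2]]+d)-so).ravel()]
s=least_squares(f,np.zeros(3));print('d',s.x,np.round(s.fun,1))
obj=np.array([[69,89,6],[69,-89,6],[-51,89,19],[-51,-89,19]])/1e3
tp=(np.array([[157,265],[408,297],[127,437],[378,465]])+.5)/5-.5+[278,96]
sp=(np.array([[280,197],[467,332],[150,298],[328,438]])+.5)/5-.5+[264,146]
for wl in(1,.3):
    w=np.array([1,1,wl,wl])[:,None]
    def res(q,c=(T,S)):
        B=(Ro.from_euler('z',q[2])*Ro.from_euler('y',-20,degrees=True)).as_matrix();Y=obj@B.T+[q[0],q[1],q[3]]
        return np.r_[((proj(T,Y)-tp)*w).ravel(),((proj(S,Y)-sp)*w).ravel()]
    s=least_squares(res,[.592,-.23,-.15,.088],loss='soft_l1');print('bay',np.round(s.x,4),np.round(s.fun,1))
E
```

```text
d [ 0.00155522 -0.00074719  0.00014359] [-0.4  0.  -0.2  0.5  0.2 -0.1  0.5  0. ]
bay [ 0.5935 -0.231  -0.156   0.0843] [-1.2  0.  -0.3  0.2 -0.  -0.2  0.1  0.7  0.  -0.   0.6  0.2 -0.1 -1.4
  0.7  0.6]
bay [ 0.593  -0.2316 -0.1581  0.0854] [-0.9  0.1 -0.   0.4  0.  -0.   0.1  0.3  0.1 -0.1  0.7  0.2 -0.  -0.5
  0.2  0.2]
```

```bash
sed -i 's/^BAY=.*/BAY=[.5917,-.2305,-.157]/' plan.py; python3 - <<'E'
from plan import *
p,R=cur()
for w,n in(((-38,15,10),8),((-40,6,10),4)):
    c,Q=panel_tcp(*w,pz=.0118);r=go(c,Q,n,p,R);p,R=apply(p,R,r,n)
E
```

```text
n 8 row [-0.001 -0.103  0.262  0.001 -0.001 -0.002] err 1.0625944568687373e-11
n 4 row [ 0.    -0.044  0.106 -0.     0.    -0.   ] err 1.1102230246251565e-15
```

```bash
python3 -m crank '[[[0,-0.1,0.26,0,0,0,0],[0,-0.1,0.26,0,0,0,0],[0,-0.1,0.26,0,0,0,0],[0,-0.1,0.26,0,0,0,0],[0,-0.1,0.26,0,0,0,0],[0,-0.1,0.26,0,0,0,0],[0,-0.1,0.26,0,0,0,0],[0,-0.1,0.26,0,0,0,0],[0,0,0,0,0,0,0],[0,0,0,0,0,0,0]]]'
python3 -m crank '[[[0,-0.04,0.11,0,0,0,0],[0,-0.04,0.11,0,0,0,0],[0,-0.04,0.11,0,0,0,0],[0,-0.04,0.11,0,0,0,0],[0,0,0,0,0,0,0],[0,0,0,0,0,0,0]]]'
python3 look.py h2 1
python3 - <<'E'
from plan import *
c,Q=panel_tcp(-58,2,10,pz=.0118);go(c,Q,8)
E
```

```text
time_s: 9.68
ee_pos: [0.6011, -0.2325, 0.1316]
ee_rot: [2.618, -0.002, 1.412]
wrist_force: [-0.2, -0.3, -2.9]
width: 0.128
finger_force: 58.8
time_s: 10.18
ee_pos: [0.6028, -0.2328, 0.1228]
ee_rot: [2.617, -0.002, 1.412]
wrist_force: [-0.5, 0.6, -3.1]
width: 0.127
finger_force: 58.9
low corner in bay mm [-39.3  -0.4   5.9] rel rot deg [  0.03 -10.04  -0.14]
n 8 row [ 0.004 -0.121  0.005  0.001 -0.    -0.004] err 1.8808565815930933e-12
```

View pics/h2.png

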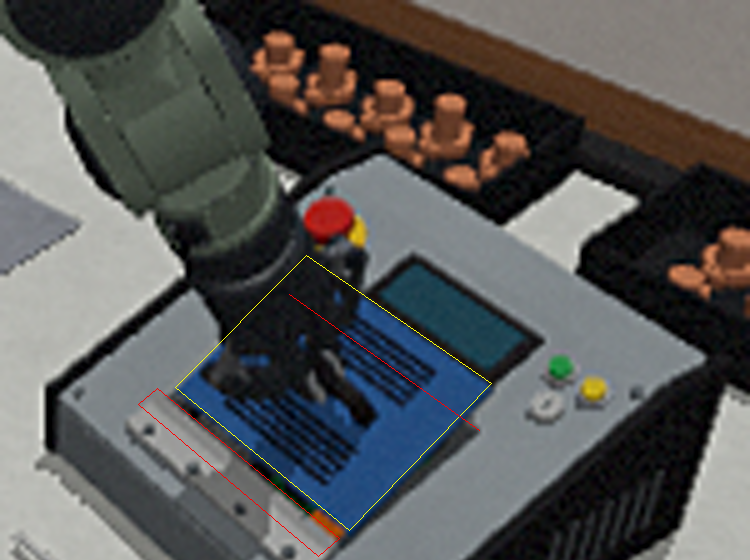

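The panel's lower edge now stands just above the lip mouth, from (178,388) to (347,528), and looks about 1 mm too far right. I'll slide it in with a small shift to the left.

```bash
python3 -m crank '[[[0.008,-0.12,0.005,0,0,0,0],[0.008,-0.12,0.005,0,0,0,0],[0.008,-0.12,0.005,0,0,0,0],[0.008,-0.12,0.005,0,0,0,0],[0.008,-0.12,0.005,0,0,0,0],[0.008,-0.12,0.005,0,0,0,0],[0,0,0,0,0,0,0]]]'
python3 -m crank '[[[0.008,-0.12,0.005,0,0,0,0],[0.008,-0.12,0.005,0,0,0,0],[0,0,0,0,0,0,0]]]'
python3 look.py x1 1
```

```text
time_s: 10.87
ee_pos: [0.5903, -0.2297, 0.1148]
ee_rot: [2.618, -0.002, 1.412]
wrist_force: [-0.8, 0.4, -2.8]
width: 0.126
finger_force: 58.9
time_s: 11.12
ee_pos: [0.5865, -0.2288, 0.1123]
ee_rot: [2.618, -0.002, 1.412]
wrist_force: [-0.0, -0.2, -2.9]
width: 0.127
finger_force: 58.9
low corner in bay mm [-58.7   1.1   1.8] rel rot deg [  0.04 -10.    -0.15]
```

```bash
python3 -m crank '[[[0,-0.05,-0.005,0,0,0,0],[0,-0.05,-0.005,0,0,0,0],[0,-0.05,-0.005,0,0,0,0],[0,-0.05,-0.005,0,0,0,0],[0,0,0,0,0,0,0]]]'
python3 -m crank '[[[0,-0.05,-0.005,0,0,0,0],[0,-0.05,-0.005,0,0,0,0],[0,0,0,0,0,0,0]]]'
python3 look.py x1 1
```

```text
time_s: 11.63
ee_pos: [0.5832, -0.2283, 0.1109]
ee_rot: [2.617, -0.002, 1.412]
wrist_force: [0.0, 0.1, -3.1]
width: 0.129
finger_force: 58.9
time_s: 11.88
ee_pos: [0.5815, -0.2281, 0.1101]
ee_rot: [2.617, -0.002, 1.412]
wrist_force: [0.2, 0.3, -2.5]
width: 0.128
finger_force: 58.9
low corner in bay mm [-64.3   1.    1.4] rel rot deg [  0.03 -10.04  -0.15]
```

```bash
python3 -m crank '[[[0,-0.004,0.025,0,0,0,0],[0,-0.004,0.025,0,0,0,0],[0,-0.004,0.025,0,0,0,0],[0,0,0,0,0,0,0],[0,0,0,0,0,0,0]]]'
python3 look.py x1 1
```

```text
time_s: 12.4
ee_pos: [0.5824, -0.2283, 0.1089]
ee_rot: [2.617, -0.001, 1.412]
wrist_force: [-0.3, -0.6, -2.0]
width: 0.131
finger_force: 59.1
low corner in bay mm [-63.8   0.9  -0.1] rel rot deg [  0.03 -10.06  -0.13]
```

```bash
python3 -m crank '[[[0,-0.025,-0.006,0,0,0,0],[0,-0.025,-0.004,0,0,0,0],[0,-0.025,-0.004,0,0,0,0],[0,-0.025,-0.004,0,0,0,0],[0,0,0,0,0,0,0],[0,0,0,0,0,0,0]]]'
python3 look.py x1 1
python3 -m crank '[[[0,-0.025,-0.004,0,0,0,0],[0,-0.025,-0.004,0,0,0,0],[0,0,0,0,0,0,0],[0,0,0,0,0,0,0]]]'
python3 look.py x1 1
```

```text
time_s: 13.0
ee_pos: [0.5803, -0.228, 0.1081]
ee_rot: [2.617, -0.001, 1.412]
wrist_force: [0.2, -0.2, -2.0]
width: 0.126
finger_force: 59.0
low corner in bay mm [-66.    0.8  -0. ] rel rot deg [  0.02 -10.05  -0.15]
time_s: 13.43
ee_pos: [0.5794, -0.2278, 0.1078]
ee_rot: [2.617, -0.001, 1.412]
wrist_force: [-0.8, 0.3, -1.8]
width: 0.128
finger_force: 59.0
low corner in bay mm [-67.    0.9  -0.1] rel rot deg [  0.02 -10.05  -0.14]
```

```bash
python3 -m crank '[[[0,-0.025,-0.004,0,0,0,0],[0,-0.025,-0.004,0,0,0,0],[0,0,0,0,0,0,0],[0,0,0,0,0,0,0]]]'
python3 look.py x1 1
python3 -m crank '[[[0,-0.025,-0.004,0,0,0,0],[0,-0.025,-0.004,0,0,0,0],[0,0,0,0,0,0,0],[0,0,0,0,0,0,0]]]'
python3 look.py x1 1
```

```text
time_s: 13.87
ee_pos: [0.5789, -0.2279, 0.1078]
ee_rot: [2.616, -0.001, 1.412]
wrist_force: [2.3, -0.6, -2.5]
width: 0.129
finger_force: 59.0
low corner in bay mm [-67.4   0.7   0. ] rel rot deg [ 1.000e-02 -1.011e+01 -1.400e-01]
time_s: 14.3
ee_pos: [0.5786, -0.228, 0.1079]
ee_rot: [2.615, -0.001, 1.412]
wrist_force: [4.1, -1.2, -0.2]
width: 0.128
finger_force: 58.9
low corner in bay mm [-67.6   0.6   0.2] rel rot deg [  0.   -10.18  -0.12]
```

Wall contact came at -67.6 mm, where -68 was expected, and seat contact at about 0, so x and z of the bay estimate are confirmed. I'll back off to -65 and lower to a tilt of 4°.

```bash
python3 - <<'E'
from plan import *
p,R=cur()
for w,n in(((-65,.4,10,.6),4),((-65,.4,4,.6),12)):
    c,Q=panel_tcp(*w,pz=.0118);r=go(c,Q,n,p,R);p,R=apply(p,R,r,n)
E
```

```text
n 4 row [ 0.002  0.034  0.006  0.009  0.    -0.006] err 8.903988657493755e-13
n 12 row [-0.     0.005  0.028  0.1    0.    -0.   ] err 2.299349599610423e-10
```

```bash
python3 -m crank '[[[0,0.05,0.005,0,0,0,0],[0,0.05,0.005,0,0,0,0],[0,0.05,0.005,0,0,0,0],[0,0.05,0.005,0,0,0,0],[0,0,0,0,0,0,0]]]'
python3 look.py x1 1
python3 -m crank '[[[0,0.005,0.028,0.1,0,0,0],[0,0.005,0.028,0.1,0,0,0],[0,0.005,0.028,0.1,0,0,0],[0,0.005,0.028,0.1,0,0,0],[0,0.005,0.028,0.1,0,0,0],[0,0.005,0.028,0.1,0,0,0],[0,0,0,0,0,0,0]]]'
python3 look.py x1 1
python3 -m crank '[[[0,0.005,0.028,0.1,0,0,0],[0,0.005,0.028,0.1,0,0,0],[0,0.005,0.028,0.1,0,0,0],[0,0.005,0.028,0.1,0,0,0],[0,0.005,0.028,0.1,0,0,0],[0,0.005,0.028,0.1,0,0,0],[0,0,0,0,0,0,0]]]'
python3 look.py x1 1
python3 - <<'E'
from plan import *
s=snap('side');x,y=285,150
a=cv2.resize(s['frame'][y:y+100,x:x+90,::-1],None,fx=6,fy=6,interpolation=cv2.INTER_CUBIC)
cv2.imwrite('pics/t4.png',cv2.convertScaleAbs(a,alpha=1.4))
E
```

```text
time_s: 14.82
ee_pos: [0.5797, -0.2274, 0.1074]
ee_rot: [2.621, -0.002, 1.412]
wrist_force: [-1.9, 0.6, -1.8]
width: 0.124
finger_force: 59.2
low corner in bay mm [-67.    1.4  -0.3] rel rot deg [ 0.05 -9.85 -0.17]
time_s: 15.5
ee_pos: [0.5839, -0.2286, 0.1063]
ee_rot: [2.669, -0.001, 1.412]
wrist_force: [0.1, 1.0, -2.8]
width: 0.127
finger_force: 58.9
low corner in bay mm [-64.3   0.8   0.2] rel rot deg [ 0.03 -7.06 -0.12]
time_s: 16.18
ee_pos: [0.5858, -0.2289, 0.1035]
ee_rot: [2.722, -0.001, 1.412]
wrist_force: [0.3, 0.1, -3.4]
width: 0.128
finger_force: 58.9
low corner in bay mm [-64.4   0.8   0.3] rel rot deg [ 0.03 -4.05 -0.12]
```

View pics/t4.png

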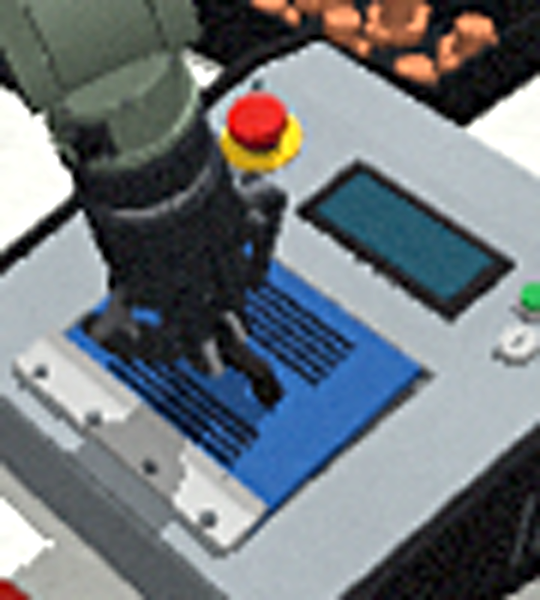

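The lower edge is under the lip, the upper edge is a few mm proud, and a thin even gap shows at the right side (350,450). Lowering the rest slowly.

```bash
python3 -m crank '[[[0,0.002,0.028,0.1,0,0,0],[0,0.002,0.028,0.1,0,0,0],[0,0.002,0.028,0.1,0,0,0],[0,0.002,0.028,0.1,0,0,0],[0,0,0,0,0,0,0]]]'
python3 look.py x1 1
python3 -m crank '[[[0,0.002,0.028,0.1,0,0,0],[0,0.002,0.028,0.1,0,0,0],[0,0.002,0.028,0.1,0,0,0],[0,0.002,0.028,0.1,0,0,0],[0,0,0,0,0,0,0],[0,0,0,0,0,0,0]]]'
python3 look.py x1 1
```

```text
time_s: 16.75
ee_pos: [0.5869, -0.2291, 0.1015]
ee_rot: [2.757, -0.001, 1.412]
wrist_force: [0.4, 0.2, -3.4]
width: 0.131
finger_force: 58.9
low corner in bay mm [-64.6   0.8   0.3] rel rot deg [ 0.03 -2.05 -0.12]
time_s: 17.35
ee_pos: [0.5875, -0.2291, 0.0993]
ee_rot: [2.791, -0.001, 1.412]
wrist_force: [-1.2, -0.2, -3.0]
width: 0.125
finger_force: 58.9
low corner in bay mm [-65.2   0.8   0.2] rel rot deg [ 0.04 -0.06 -0.13]
```

```bash
python3 -m crank '[[[0,0,0.015,0,0,0,0],[0,0,0.015,0,0,0,0],[0,0,0,0,0,0,0],[0,0,0,0,0,0,0]]]'
python3 look.py x1 1
python3 -m crank '[[[0,0,0.015,0,0,0,0],[0,0,0.015,0,0,0,0],[0,0,0,0,0,0,0],[0,0,0,0,0,0,0]]]'
python3 look.py x1 1
```

```text
time_s: 17.78
ee_pos: [0.5874, -0.229, 0.0988]
ee_rot: [2.792, -0.002, 1.412]
wrist_force: [-0.6, 1.2, 0.1]
width: 0.128
finger_force: 59.3
low corner in bay mm [-65.5   1.   -0.1] rel rot deg [ 0.04 -0.06 -0.14]
time_s: 18.22
ee_pos: [0.5874, -0.229, 0.0988]
ee_rot: [2.792, -0.001, 1.412]
wrist_force: [-6.6, 3.8, 6.4]
width: 0.133
finger_force: 60.5
low corner in bay mm [-65.5   1.   -0.2] rel rot deg [ 0.04 -0.06 -0.14]
```

```bash
python3 -m crank '[[[0,0,-0.02,0,0,0,0],[0,0,0,0,0,0,0.5],[0,0,0,0,0,0,0.5],[0,0,0,0,0,0,0.5],[0,0,0,0,0,0,0.5],[0,0,0,0,0,0,0.5],[0,0,0,0,0,0,0.5],[0,0,0,0,0,0,0.5],[0,0,0,0,0,0,0.5]]]'
python3 -m crank '[[[0,0,-0.2,0,0,0,0.5],[0,0,-0.4,0,0,0,0.5],[0,0,-0.5,0,0,0,0.5],[0,0,-0.5,0,0,0,0.5],[0,0,-0.7,0,0,0,0.5],[0,0,-1,0,0,0,0.5],[0,0,-1,0,0,0,0.5],[0,0,-1,0,0,0,0.5],[0,0,-1,0,0,0,0.5],[0,0,-1,0,0,0,0.5],[0,0,-1,0,0,0,0.5],[0,0,0,0,0,0,0.5]]]'
python3 - <<'E'
from plan import *
ims=[]
for n,(x,y,w,h) in(('side',(275,145,110,110)),('top',(284,100,100,110))):
    s=snap(n);ims.append(cv2.convertScaleAbs(cv2.resize(s['frame'][y:y+h,x:x+w,::-1],(400,440 if n=='top' else 400),interpolation=cv2.INTER_CUBIC)[:400],alpha=1.4))
cv2.imwrite('pics/end.png',np.hstack(ims))
E
```

```text
time_s: 19.07
ee_pos: [0.5875, -0.2291, 0.0985]
ee_rot: [2.792, -0.001, 1.412]
wrist_force: [0.5, -1.0, -0.2]
width: 0.495
finger_force: 0.0
time_s: 20.07
ee_pos: [0.5322, -0.2213, 0.2601]
ee_rot: [2.785, 0.002, 1.411]
wrist_force: [-0.4, -0.8, 1.4]
width: 0.501
finger_force: 0.0
```

View pics/end.png

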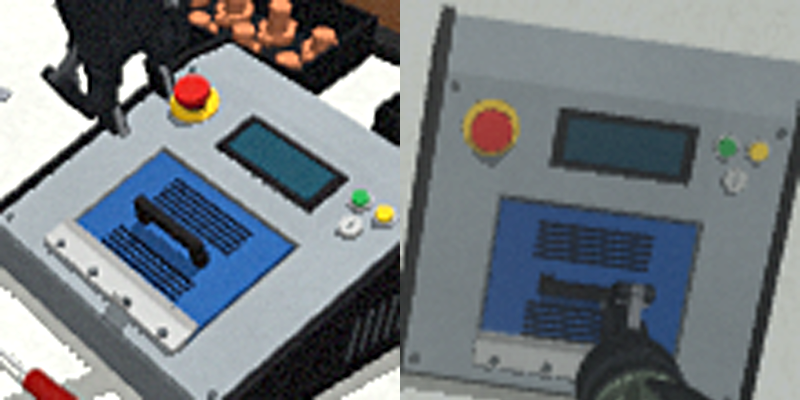

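Both views show the panel lying flush in its recess with even gaps, its lower edge under the lip, and the gripper clear of it.

```bash
python3 -c "
from cell import env
print(env.hand_in())"
```

```text
the job is handed in; nothing more can be done
None
```

The blue panel is back in its recess: I hooked its lower edge under the lip, lowered it gently until flush, let go and handed the job in at about 20 s of the 51 s limit.

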